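# Seat the loaded condiment crate behind the sill of its bay by the hob

## Task

Put the loaded wooden crate away in its bay beside the hob: first lift its leading end onto the sill at the bay's mouth while the other end still stands on the worktop, then push it in over the sill and against the sprung rubber buffers at the back until its near end drops behind the sill and the crate lies flat, held between sill and buffers. Press firmly enough for it to drop in, but do not crush the buffers; never tip the crate steeply, and leave the jar standing in it and the other things on the worktop where they are.

Things in the scene. Friction and masses are not known exactly. Their poses are not given: they have to be found in the camera images.
- crate: Open pale wooden crate, 108 mm wide (x), 228 long (y), 0.8-0.95 kg loaded. Origin: centre of underside; +y to its leading end, which faces the bay. End boards 8 mm thick, 60 high, plain; slatted sides 50 high; floor 6 thick. Next to the leading board is an empty space 42 mm long, so a finger can reach in behind that board (low dividers, 38 high, then the jar, then the tin).
- lead_edge (a point): Middle of the lower edge of the crate's leading end (outer face of the end board), 114 mm from the crate's centre along its +y. Axes as the crate's. Once over half the crate has passed the sill, it tips nose down into the bay and its near end rides just above the sill's top.
- trail_edge (a point): Middle of the lower edge of the crate's trailing (near) end, 114 mm from its centre along -y: outer face of the board that is pushed. Axes as the crate's. A clean push slides the crate with 2 to 8 N; a finger kept on this board while it rises or tips drags on it and the push reads far higher: let go and push afresh.
- sill_top (a point): Middle of the top of the sill, a wooden strip across the mouth of the fixed bay: 12 mm thick (6 to either side of this point), top 14 mm above the worktop and 6 above the bay's floor board. +y points straight into the bay, z up. Steel gallery rails along both sides, 34 mm high, leave 5 mm of play on each side of the crate; their ends flare out at the mouth.
- buffers: Two sprung rubber buffers, 14 mm across, in the 50 mm high board at the bay's back. Origin: between them on their front faces, 17 mm above the worktop, 223 mm from the sill's inner face (5 mm less than the crate). They yield from 1 N at 2.2 N/mm along y. Some 13 N on them brings the near end past the sill, where friction holds it up until drawn down; over 22 N harms them.
- jar: Glass jar with a green lid, 74 x 68 mm, 84 mm high, 0.31 kg, standing loose in the crate's middle part. Origin: centre of its underside.
- tin: Flat food tin, 86 mm across, 40 mm high, 0.23 kg, lying loose at the crate's trailing end. Origin: centre of its underside.
- pepper_mill: Wooden pepper mill, 58 mm across, 170 mm high, behind the work; leave it. Origin: centre of its underside.
- mug: White mug, 82 x 114 mm with its handle, 91 mm high, at the right behind the crate; leave it. Origin: centre of its underside.
- tea_box: Slim purple carton, 34 x 80 mm, 150 mm high, standing behind the bay; leave it. Origin: centre of its underside.

How it is judged:
By the outcome, as a careful person would: the job done as asked, in the order asked, and still so for the second after the job is handed in, with the robot touching nothing.
It also fails if it takes over 72 s, if anything falls off the work surface, if the arm or the gripper's body presses on something with over 40 N, if the wrist force passes 120 N, or if a joint passes its speed limit or range.

## Robot

A 6-joint arm with a two-finger parallel gripper is mounted at the origin on a cart in front of the work surface, level with it; the furniture and walls round the work are solid. World frame = base frame: x ahead of the robot, y to its left, z up, the work surface at z = 0. Lengths are in m, angles in rad, forces in N, time in s.
With the tool pointing down it reaches from about 0.35 to 0.85 m from the base axis. Payload 8.1 kg.
Tool frame: the origin (TCP) lies at the very end of the fingers, on their centre line; the grasp point (between the pads) lies robot.grip_point_offset behind it (robot.grip_point_offset is the distance from the TCP to the grasp point, in m); z points along the fingers, y is the line along which they close (so a half turn about z gives the same grasp; the last joint's range is limited). The gripper opens to 93 mm and grips with 3 to 60 N. Pads are 15 mm wide; open, the fingers measure 128 mm over their backs; the gripper's body (75 mm by 188 mm) begins 65 mm behind the grasp point.
Start: joints at [-1.26, 0.13, 1.488, -0, 1.523, -0.085], TCP at [0.231, -0.554, 0.219] pointing down, gripper open.
Joint ranges: [-2.96, 2.96], [-0.89, 2.26], [0.02, 2.5], [-1.34, 4.48], [0, 2.73], [-2.66, 2.66]. Speed limits (rad/s): [2.39, 2.39, 2.79, 3.14, 3.14, 3.14].

## Interface

Orientations are given as a rotation vector (axis times angle).
In Python, from plant import robot, eyes gives the robot as it stands. The module is installed in compiled form; this text tells all that it offers.
- The arm moves only by the tool apply_moves, never from a script. Its argument "steps" is one flat list of numbers, 7 for each row, row after row: the shift along the tool's x, y, z in units of 30 mm (1.0 is 30 mm), then the turn, a rotation vector about the tool's x, y, z in units of 6 degrees (1.0 is 6 degrees), then the opening in per cent of the stroke, from 0 (shut) to 100 (fully open). In form: [dx, dy, dz, ax, ay, az, fingers, dx, dy, dz, ax, ay, az, fingers, ...]. A call has 1 to 12 rows; each row shifts and turns the commanded pose from where the row before left it, along the tool's axes as they then stand; what a row does not reach is not made up. A row lasts 1/12 s, in which the tool goes at most 41.7 mm and 7.16 degrees, less where a joint would pass 70% of its speed; a pose out of reach is approached as far as the arm can. A call is refused whole if a number of a shift passes 1 or a number of a turn 1, either way. A call with a gripper value outside its range is refused whole. The fingers move at their own pace and stop on an object; "grip_force" is the grip in N (left out, the last holds). Time passes only in rows, so rows that do not move let the fingers close. It gives the time, the measured TCP pose, the force, the opening and the grip force at its end, in the units of the state.
- robot.read_state(): the state, without advancing time (a new reading comes with each control period).
- eyes.read_camera(name): name is "scene" or "top"; returns the picture (400x640x3 uint8, red, green, blue); there is no depth.
- eyes.calibration(name): a dict with "K" (3x3 intrinsics, pixels), "k1" (the pictures are not rectified: a ray, as slopes to the right and down, at radius r is drawn at 1 + k1 r^2 times it, then the intrinsics apply), "R" (3x3) and "t" (3): a world point X has camera coordinates R X + t. Camera axes: x right, y down, z forward; pixel columns grow to the right and rows downward; lengths in m; the calibration is good to about 2 mm. A picture is of the moment at which its call begins. calibration takes no time and is no camera call.
- robot.close_job(): hands the job in; it is judged then, once.
Trained networks look in the newest picture that a camera, given by its name, has taken for a name from the list of things; names that differ only in an ending like _2 or _b are one class to them, and where a whole thing is asked for, a point or a joint stands for the part that bears it (a point fixed in the world has none). Each returns a list of dicts, best first, with "conf" (0 to 1); they miss things now and then, are a little off and sometimes report something else, mostly with a low value. They report only what shows in the picture. A call takes as long as a camera call.
- eyes.search_frame(camera, thing): "rect" ([left, top, width, height] in pixels, round what is visible of it).
- eyes.place_of(camera, thing): "xy" ([column, row] in pixels: a listed point, or the origin of a listed thing).
The state is a dict: "t": time; "q": joint angles; "dq": joint speeds; "joint_torque": joint torques, N m; "tool_pos": TCP position; "orientation": TCP orientation; "force": force on the tool from outside, world axes, zero at the start; "wrist_torque": the same for the moment, N m; "opening": finger opening in m; "gripper_force": force on a finger pad.
Only numpy, scipy, OpenCV 4.12 (cv2) and the standard library are available. Lean on these libraries where they do the work, as an engineer would, in place of code of your own. Each camera call takes 0.05 s, during which the arm holds its last target. There are 200 camera calls.

## Working session

There is one attempt and no reset: what is moved stays moved. The work goes in short steps, Python scripts to look and compute and a tool call to move; the robot and the scene stay as the last step left them, time stands still between calls to the robot, and variables do not carry over. Pictures are saved under pics/ and viewed, at most 10 in all, crops included, and the job is handed in when it is done.

Besides the shell and the picture viewer there is one more tool, called after "Call:" as name(argument=value, ...), one argument or row to a line, values as JSON. apply_moves: Moves the arm, as the interface text tells. Its arguments: {"type":"object","properties":{"steps":{"type":"array"},"grip_force":{"type":"number"}},"required":["steps"]}

```bash
mkdir -p pics; cat > h.py <<'E'
import numpy as np, cv2
from scipy.spatial.transform import Rotation as Ro
from plant import robot, eyes
def ray(cam,px):
    c=eyes.calibration(cam);K=np.array(c["K"]);R=np.array(c["R"]);t=np.array(c["t"])
    d=np.array([(px[0]-K[0,2])/K[0,0],(px[1]-K[1,2])/K[1,1]]);u=d.copy()
    for _ in range(20):u=d/(1+c["k1"]*(u@u))
    return -R.T@t, R.T@np.array([u[0],u[1],1])
def onz(cam,px,z):
    o,d=ray(cam,px);return o+d*(z-o[2])/d[2]
def proj(cam,X):
    c=eyes.calibration(cam);p=np.array(c["R"])@np.array(X)+np.array(c["t"]);u=p[:2]/p[2]
    u=u*(1+c["k1"]*(u@u));K=np.array(c["K"]);return K[:2,:2]@u+K[:2,2]
def tri(p1,p2):
    A=[];b=[]
    for cam,p in(("scene",p1),("top",p2)):
        o,d=ray(cam,p);d/=np.linalg.norm(d);P=np.eye(3)-np.outer(d,d);A.append(P);b.append(P@o)
    return np.linalg.lstsq(np.vstack(A),np.hstack(b),rcond=None)[0]
def pic(cam,name):
    im=eyes.read_camera(cam);cv2.imwrite(f"pics/{name}.png",im[:,:,::-1]);return im
E
python3 - <<'E'
from h import *
np.set_printoptions(precision=4,suppress=True)
pic("scene","s0");pic("top","t0")
for n,z in dict(lead_edge=0,trail_edge=0,sill_top=.014,buffers=.017,crate=0,jar=.006,tin=.006,mug=0,pepper_mill=0,tea_box=0).items():
    for c in("scene","top"):
        r=eyes.place_of(c,n)[:2]
        for k in r: print(n,c,k["xy"],round(k["conf"],2),onz(c,k["xy"],z))
s=robot.read_state();print(s["t"],s["tool_pos"],s["orientation"],Ro.from_rotvec(s["orientation"]).as_matrix(),s["opening"],robot.grip_point_offset)
E
```

```text
lead_edge scene [334.2, 237.7] 0.63 [ 0.4961 -0.0976  0.    ]
lead_edge top [303.2, 240.4] 0.7 [ 0.5022 -0.1165  0.    ]
trail_edge scene [374.3, 176.1] 0.56 [ 0.5104 -0.3292  0.    ]
trail_edge top [393.9, 243.6] 0.85 [ 0.4975 -0.341   0.    ]
sill_top scene [327.2, 245.2] 0.97 [ 0.4938 -0.0626  0.014 ]
sill_top top [276.4, 242.4] 0.97 [ 0.4955 -0.0517  0.014 ]
buffers scene [262.4, 339.8] 0.63 [0.4825 0.1777 0.017 ]
buffers top [181.6, 245.1] 0.61 [0.4854 0.1757 0.017 ]
buffers top [369.7, 242.1] 0.2 [ 0.4992 -0.2785  0.017 ]
crate scene [357.7, 199.1] 0.78 [ 0.508  -0.2321  0.    ]
crate top [345.4, 243.8] 0.63 [ 0.4953 -0.2207  0.    ]
jar scene [352.9, 206.0] 0.69 [ 0.5048 -0.2004  0.006 ]
jar top [335.3, 245.1] 0.68 [ 0.4914 -0.1954  0.006 ]
tin scene [369.1, 184.7] 0.93 [ 0.5051 -0.2873  0.006 ]
tin scene [223.0, 236.8] 0.28 [0.7055 0.0399 0.006 ]
tin top [371.7, 241.1] 0.8 [ 0.5025 -0.285   0.006 ]
mug scene [355.4, 131.3] 0.79 [ 0.6458 -0.4718  0.    ]
mug top [445.6, 187.0] 0.98 [ 0.6424 -0.4746  0.    ]
pepper_mill scene [277.7, 195.8] 0.59 [ 0.6821 -0.132   0.    ]
pepper_mill top [309.8, 165.4] 0.84 [ 0.6917 -0.1298  0.    ]
tea_box scene [224.5, 236.7] 0.88 [0.7068 0.0351 0.    ]
tea_box scene [370.9, 189.2] 0.51 [ 0.4959 -0.281   0.    ]
tea_box top [246.7, 160.4] 0.71 [0.7016 0.0294 0.    ]
1.1 [ 0.2314 -0.5536  0.2187] [ 3.0803  0.6177 -0.    ] [[ 0.9227  0.3855 -0.    ]
 [ 0.3855 -0.9227 -0.    ]
 [-0.     -0.     -1.    ]] 0.09287434838610721 0.0188
```

```bash
python3 - <<'E'
import cv2
a=cv2.imread("pics/s0.png")[90:390,180:500];b=cv2.imread("pics/t0.png")[130:320,140:460]
cv2.imwrite("pics/s0c.png",cv2.resize(a,None,fx=2,fy=2));cv2.imwrite("pics/t0c.png",cv2.resize(b,None,fx=2.5,fy=2.5,interpolation=2))
E
```

```text
(no output)
```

View pics/s0c.png

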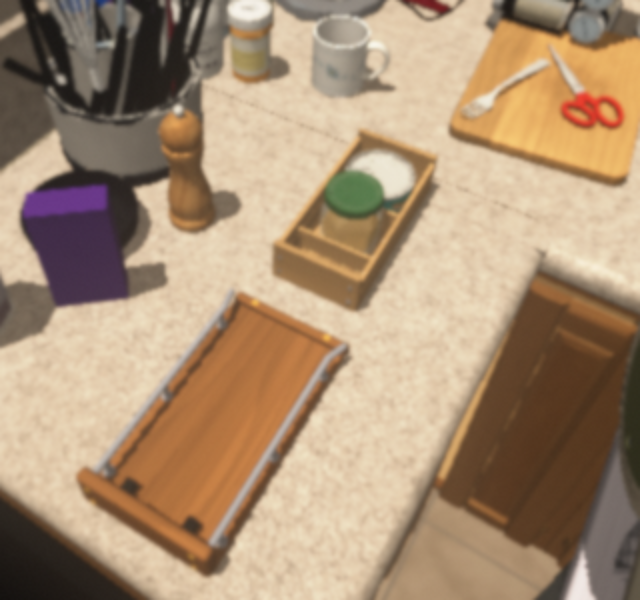

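View pics/t0c.png

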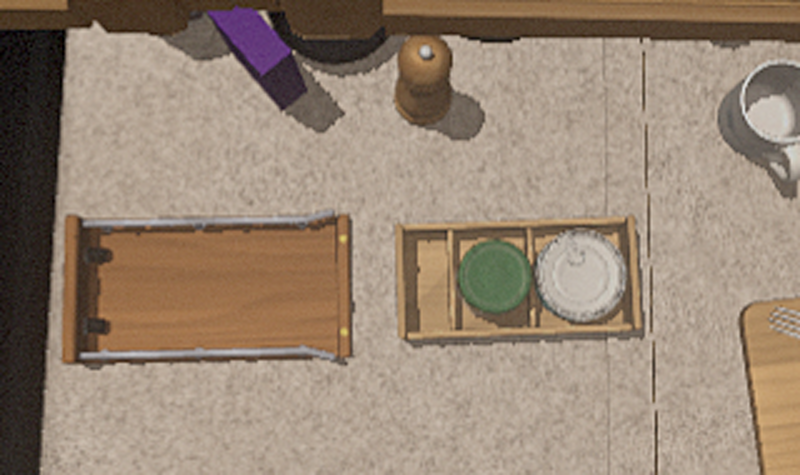

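Both views agree. The bay's long axis runs along world y, with its sill on the right at about (277,242) in the full top image. The crate's leading end is at about (303,240), slightly yawed, with the jar and tin standing in it. I'll get the corners in world coordinates.

```bash
python3 - <<'E'
from h import *
np.set_printoptions(precision=4,suppress=True)
f=lambda x,y:(140+x/2.5-.3,130+y/2.5-.3)
for n,p,z in [("leadL",(398,225),.06),("leadR",(404,341),.06),("trailL",(632,216),.06),("trailR",(641,336),.06),
 ("sillL",(350,215),.014),("sillR",(346,360),.014),("sillinL",(338,222),.014),("sillinR",(334,350),.014),("backL",(66,215),.05),("backR",(64,362),.05),("bufL",(110,256),.017),("bufR",(108,326),.017)]:
    print(n,onz("top",f(*p),z))
for n,p,z in [("leadL s",(278,242),.06),("leadR s",(360,272),.06),("trailL",(362,134),.06),("trailR",(436,158),.06)]:
    q=(180+p[0]/2-.25,90+p[1]/2-.25);print(n,onz("scene",q,z))
for z,n in((.0,"lead_edge"),(0,"trail_edge"),(.014,"sill_top")):pass
print(tri((334.2,237.7),(303.2,240.4)),tri((374.3,176.1),(393.9,243.6)),tri((327.2,245.2),(276.4,242.4)),tri((262.4,339.8),(181.6,245.1)))
E
```

```text
leadL [ 0.5465 -0.106   0.06  ]
leadR [ 0.4387 -0.1136  0.06  ]
trailL [ 0.5585 -0.3269  0.06  ]
trailR [ 0.4461 -0.3341  0.06  ]
sillL [ 0.5608 -0.0581  0.014 ]
sillR [ 0.4205 -0.0578  0.014 ]
sillinL [ 0.5538 -0.0465  0.014 ]
sillinR [ 0.4298 -0.046   0.014 ]
backL [0.5521 0.207  0.05  ]
backR [0.4152 0.2005 0.05  ]
bufL [0.5168 0.1725 0.017 ]
bufR [0.4496 0.1706 0.017 ]
leadL s [ 0.5421 -0.103   0.06  ]
leadR s [ 0.4458 -0.1152  0.06  ]
trailL [ 0.5497 -0.3141  0.06  ]
trailR [ 0.4517 -0.3248  0.06  ]
[ 0.5049 -0.116  -0.0278] [ 0.5056 -0.3396 -0.0075] [ 0.492  -0.0537  0.027 ] [0.485  0.1768 0.0118]
```

Call:
apply_moves(
  steps=[0,0,0,0,0,0.82,37,0,0,0,0,0,0.82,37,0,0,0,0,0,0.82,37,0,0,0,0,0,0.82,37,0.6,-0.88,0,0,0,0,37,0.6,-0.88,0,0,0,0,37,0.6,-0.88,0,0,0,0,37,0.6,-0.88,0,0,0,0,37,0.6,-0.88,0,0,0,0,37,0.6,-0.88,0,0,0,0,37,0.6,-0.88,0,0,0,0,37,0.6,-0.88,0,0,0,0,37],
)

```text
t: 2.1
tool_pos: [0.3647, -0.3338, 0.2188]
orientation: [3.14, 0.082, 0.001]
force: [0.6, 0.3, -0.8]
opening: 0.0344
gripper_force: 0.0
```

Call:
apply_moves(
  steps=[0.6,-0.88,0,0,0,0,37,0.6,-0.88,0,0,0,0,37,0.6,-0.88,0,0,0,0,37,0.6,-0.88,0,0,0,0,37,0.6,-0.88,0.2,0,0,0,37,0.6,-0.88,0.5,0,0,0,37,0.6,-0.88,0.5,0,0,0,37,0.6,-0.88,0.6,0,0,0,37,0,0,0,0,0,0,37,0,0,0,0,0,0,37],
)

```text
t: 2.93
tool_pos: [0.4964, -0.115, 0.1633]
orientation: [-3.139, -0.087, 0.004]
force: [0.3, 0.1, 0.1]
opening: 0.0342
gripper_force: 0.0
```

```bash
python3 - <<'E'
from h import *
a=pic("scene","s1");b=pic("top","t1")
s=robot.read_state();print(s["tool_pos"],s["orientation"])
print(proj("top",s["tool_pos"]),proj("scene",s["tool_pos"]))
a=cv2.resize(a[130:280,260:460],None,fx=2.9,fy=2.9,interpolation=2);b=cv2.resize(b[190:290,260:460],None,fx=2.9,fy=2.9,interpolation=2)
cv2.imwrite("pics/c1.png",cv2.vconcat([a[:305],b[:290]])[:,:,::-1])
E
```

```text
[ 0.49689784 -0.11718062  0.16512384] [3.13989583e+00 8.28374101e-02 3.69497992e-04]
[302.96964157 237.59131476] [342.44780916 181.11908234]
```

View pics/c1.png

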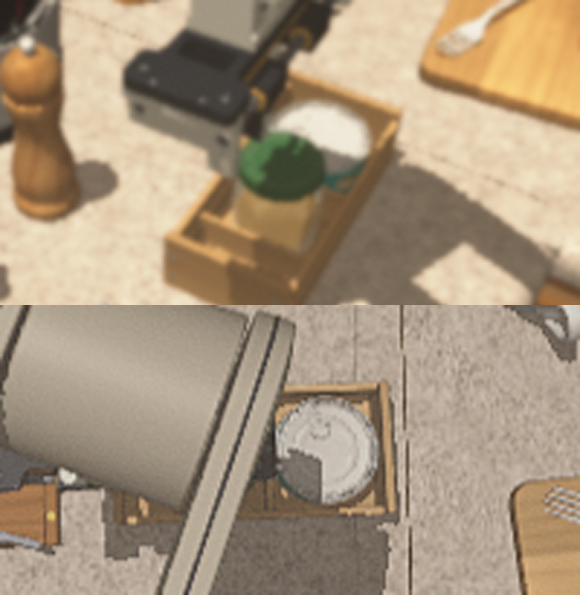

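Scene view: the fingertips at about (342,181) hang above the leading board, jar clear. I'll go down over the board.

Call:
apply_moves(
  steps=[0,0,0.8,0,0,0,37,0,0,0.8,0,0,0,37,0,0,0.8,0,0,0,37,0,0,0.4,0,0,0,37,0,0,0.3,0,0,0,37,0,0,0.3,0,0,0,37,0,0,0,0,0,0,37],
)

```text
t: 3.62
tool_pos: [0.4963, -0.1171, 0.0618]
orientation: [-3.14, -0.081, 0.002]
force: [-1.6, -0.5, -0.0]
opening: 0.0342
gripper_force: 0.0
```

Call:
apply_moves(
  steps=[0,0,0.3,0,0,0,37,0,0,0.3,0,0,0,37,0,0,0.3,0,0,0,37,0,0,0,0,0,0,37],
)

```text
t: 3.95
tool_pos: [0.4956, -0.1163, 0.0336]
orientation: [-3.14, -0.082, 0.004]
force: [0.3, -1.0, -0.5]
opening: 0.0345
gripper_force: 0.0
```

Call:
apply_moves(
  steps=[0,0,0,0,0,0,25,0,0,0,0,0,0,18,0,0,0,0,0,0,12,0,0,0,0,0,0,6,0,0,0,0,0,0,4,0,0,0,0,0,0,4,0,0,0,0,0,0,4],
  grip_force=30,
)

```text
t: 4.53
tool_pos: [0.4968, -0.1165, 0.0357]
orientation: [-3.14, -0.082, 0.0]
force: [-1.2, 4.2, -1.7]
opening: 0.0078
gripper_force: 30.0
```

Call:
apply_moves(
  steps=[0,0.015,-0.07,0.09,0,0,4,0,0.015,-0.07,0.09,0,0,4,0,0.015,-0.07,0.09,0,0,4,0,0.015,-0.07,0.09,0,0,4,0,0.015,-0.07,0.09,0,0,4,0,0.015,-0.07,0.09,0,0,4,0,0.015,-0.07,0.09,0,0,4,0,0.01,-0.07,0.09,0,0,4,0,0.01,-0.08,0.1,0,0,4,0,0.01,-0.08,0.1,0,0,4,0,0,0,0,0,0,4],
)

```text
t: 5.45
tool_pos: [0.4974, -0.1223, 0.0576]
orientation: [-3.044, -0.079, 0.003]
force: [-0.1, 1.1, -4.0]
opening: 0.0075
gripper_force: 30.0
```

```bash
python3 - <<'E'
from h import *
np.set_printoptions(precision=4,suppress=True)
a=pic("scene","s2");b=pic("top","t2")
for n,z in(("lead_edge",.022),("sill_top",.014),("trail_edge",0)):
    for c in("scene","top"):
        for k in eyes.place_of(c,n)[:1]: print(n,c,k["xy"],round(k["conf"],2),onz(c,k["xy"],z))
a=cv2.resize(a[150:350,220:440],None,fx=2.7,fy=2.7,interpolation=2)
cv2.imwrite("pics/c2.png",a[:,:,::-1])
s=robot.read_state();print(s["tool_pos"],s["force"])
E
```

```text
lead_edge scene [336.5, 231.3] 0.66 [ 0.4933 -0.1012  0.022 ]
lead_edge top [306.3, 242.3] 0.59 [ 0.4963 -0.1242  0.022 ]
sill_top scene [328.2, 248.9] 0.89 [ 0.4868 -0.0555  0.014 ]
sill_top top [275.9, 243.3] 0.81 [ 0.4933 -0.0506  0.014 ]
trail_edge scene [376.5, 175.8] 0.72 [ 0.506  -0.3335  0.    ]
trail_edge top [395.6, 239.6] 0.83 [ 0.5074 -0.3454  0.    ]
[ 0.4971 -0.1219  0.057 ] [-0.5711 -3.1339 -4.0549]
```

View pics/c2.png

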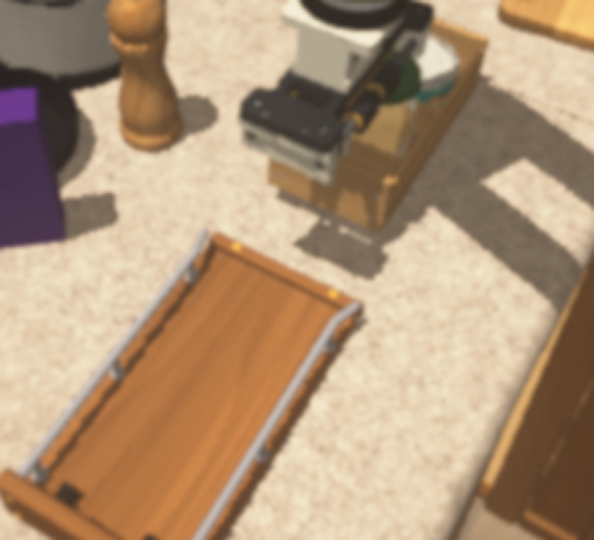

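Scene view: the leading end is lifted with its shadow below it at crop (340,250), the jar stands and the bay mouth is clear. Now I'll advance over the sill.

Call:
apply_moves(
  steps=[0,-0.1,0.01,0,0,0,4,0,-0.2,0.02,0,0,0.02,4,0.005,-0.2,0.02,0,0,0.02,4,0.005,-0.2,0.02,0,0,0.02,4,0.005,-0.2,0.02,0,0,0.02,4,0.005,-0.2,0.02,0,0,0.02,4,0.005,-0.2,0.02,0,0,0.02,4,0.005,-0.2,0.02,0,0,0.02,4,0,-0.2,0.02,0,0,0.02,4,0,-0.1,0.01,0,0,0,4,0,0,0,0,0,0,4],
)

```text
t: 6.77
tool_pos: [0.4955, -0.0662, 0.0569]
orientation: [-3.044, -0.055, 0.005]
force: [-0.1, 3.9, -2.7]
opening: 0.0076
gripper_force: 30.0
```

Call:
apply_moves(
  steps=[0,-0.1,0.01,0,0,0,4,0,-0.2,0.02,0,0,0,4,0,-0.2,0.02,0,0,0,4,0,-0.2,0.02,0,0,0,4,0,-0.2,0.02,0,0,0,4,0,-0.2,0.02,0,0,0,4,0,-0.2,0.02,0,0,0,4,0,-0.1,0.01,0,0,0,4,0,0,0,0,0,0,4],
)

```text
t: 7.52
tool_pos: [0.494, -0.024, 0.0568]
orientation: [-3.044, -0.055, 0.005]
force: [-0.2, 3.1, -2.1]
opening: 0.008
gripper_force: 30.0
```

```bash
python3 - <<'E'
from h import *
a=pic("scene","s3");b=pic("top","t3")
a=cv2.resize(a[170:350,220:440],None,fx=2.7,fy=2.7,interpolation=2);b=cv2.resize(b[195:275,180:400],None,fx=2.7,fy=2.7,interpolation=2)
cv2.imwrite("pics/c3.png",cv2.vconcat([a[:380],b])[:,:,::-1])
s=robot.read_state();print(s["tool_pos"],s["force"])
E
```

```text
[ 0.49405194 -0.0243338   0.05684474] [-0.24192298  3.56904889 -1.9447971 ]
```

View pics/c3.png

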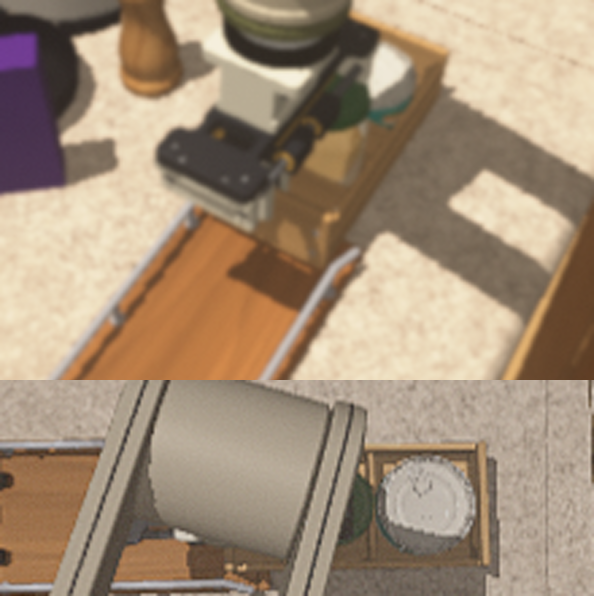

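```bash
python3 - <<'E'
from h import *
np.set_printoptions(precision=4,suppress=True)
f=lambda x,y:(140+x/2.5-.3,130+y/2.5-.3)
g=lambda x,y:(180+x/2.7-.3,195+(y-380)/2.7-.3)
for p in((85,223),(300,220),(85,356),(300,350)): print("rail",onz("top",f(*p),.034))
for n,p,z in(("trL",(487,444),.06),("trR",(491,567),.06),("sideR",(300,567),.064),("leadR",(230,572),.078),("sideL",(370,446),.062)):print(n,onz("top",g(*p),z))
a=cv2.imread("pics/t0.png")[200:290,155:295];b=cv2.imread("pics/t3.png")[200:290,210:370]
o=cv2.vconcat([cv2.resize(a,(700,290),interpolation=2)[:, :],cv2.resize(b,(700,300),interpolation=2)]);cv2.imwrite("pics/c4.png",o)
E
```

```text
rail [0.5466 0.1934 0.034 ]
rail [ 0.5528 -0.0115  0.034 ]
rail [0.4209 0.1861 0.034 ]
rail [ 0.4293 -0.0154  0.034 ]
trL [ 0.5518 -0.25    0.06  ]
trR [ 0.4454 -0.2534  0.06  ]
sideR [ 0.4433 -0.0894  0.064 ]
leadR [ 0.4381 -0.0313  0.078 ]
sideL [ 0.5483 -0.1478  0.062 ]
```

View pics/c4.png

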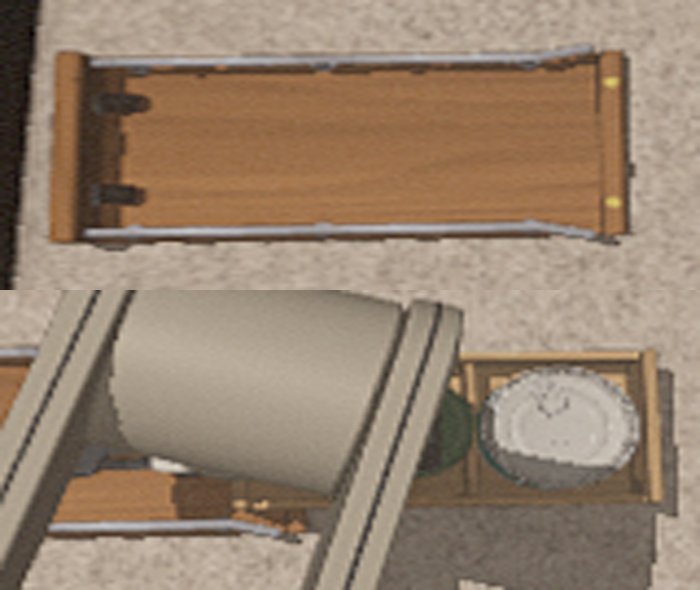

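Crop shows the crate's leading end inside the rails, and the computed rail centre line matches the crate axis within about 1 mm. I'll lower it onto the sill, let go and rise.

Call:
apply_moves(
  steps=[0,0,0.05,-0.06,0,0,4,0,0,0.05,-0.06,0,0,4,0,0,0.05,-0.06,0,0,4,0,0,0,0,0,0,4,0,0,0,0,0,0,12,0,0,0,0,0,0,20,0,0,0,0,0,0,30,0,0,0,0,0,0,34,0,0,0,0,0,0,34,0,0,-0.3,0,0,0,34,0,0,-0.5,0,0,0,34],
)

```text
t: 8.53
tool_pos: [0.4927, -0.0265, 0.0752]
orientation: [-3.063, -0.054, 0.01]
force: [-0.3, -0.8, 0.2]
opening: 0.0321
gripper_force: 0.0
```

Call:
apply_moves(
  steps=[0,0,-0.7,0,0,0,34,0,0,-0.8,0,0,0,34,0,0,-0.8,0,0,0,34,0,0,-0.8,0,0,0,34,0,0,0,-0.7,0,0,0,0,0,0,0,0,0,0],
)

```text
t: 9.03
tool_pos: [0.4962, -0.0339, 0.172]
orientation: [-3.141, -0.056, -0.005]
force: [0.6, 1.0, -0.5]
opening: 0.0227
gripper_force: 0.0
```

```bash
python3 - <<'E'
from h import *
s=robot.read_state();print(s["t"],s["q"],s["tool_pos"],Ro.from_rotvec(s["orientation"]).as_matrix().round(3),s["force"])
pic("top","t5")
for c in("scene","top"):
    pic(c,"x5"+c)
    for n in("lead_edge","trail_edge"):
        for k in eyes.place_of(c,n)[:1]: print(n,c,k["xy"],round(k["conf"],2),onz(c,k["xy"],.018 if n[0]=="l" else 0))
E
```

```text
9.0333 [-1.72124946e-01 -1.27136297e-01  1.83160072e+00  1.12000323e-03
  1.43397646e+00  1.36270003e+00] [ 0.49617579 -0.03386476  0.17196377] [[ 0.999  0.036  0.003]
 [ 0.036 -0.999  0.001]
 [ 0.003 -0.    -1.   ]] [ 0.62707486  1.01521956 -0.53373984]
lead_edge scene [315.3, 256.9] 0.69 [ 0.49784653 -0.02074333  0.018     ]
trail_edge scene [358.5, 198.3] 0.7 [ 0.50758376 -0.23555575  0.        ]
trail_edge top [355.4, 241.3] 0.62 [ 0.50185257 -0.24540902  0.        ]
```

Call:
apply_moves(
  steps=[0,0.76,0,0,0,0,0,0,0.76,0,0,0,0,0,0,0.76,0,0,0,0,0,0,0.76,0,0,0,0,0,0,0.76,0,0,0,0,0,0,0.76,0,0,0,0,0,0,0.76,0,0,0,0,0,0,0.76,0,0,0,0,0,0,0.76,0,0,0,0,0,0,0.76,0,0,0,0,0,-0.1,0.76,0,0,0,0,0,0,0.2,0,0,0,0,0],
)

```text
t: 10.38
tool_pos: [0.4996, -0.2937, 0.167]
orientation: [-3.137, -0.052, 0.004]
force: [0.8, 0.6, 0.1]
opening: 0.0003
gripper_force: 0.0
```

Call:
apply_moves(
  steps=[0,0,0,0,0,-1,0,0,0,0,0,0,-1,0,0,0,0,0,0,-1,0,0,0,0,0,0,-1,0,0,0,0,0,0,-1,0,0,0,0,0,0,-1,0,0,0,0,0,0,-1,0,0,0,0,0,0,-1,0,0,0,0,0,0,-1,0,0,0,0,0,0,-1,0,0,0,0,0,0,-1,0,0,0,0,0,0,-1,0],
)

```text
t: 11.38
tool_pos: [0.5005, -0.2901, 0.1672]
orientation: [-2.499, -1.894, -0.002]
force: [0.3, -0.1, -0.6]
opening: 0.0005
gripper_force: 0.0
```

Call:
apply_moves(
  steps=[0,0,0,0,0,-1,0,0,0,0,0,0,-1,0,0,0,0,0,0,-1,0,0,0,0,0,0,0,0,0,0,0.7,0,0,0,0,0,0,0.7,0,0,0,0,0,0,0.7,0,0,0,0,0,0,0.7,0,0,0,0,0,0,0.7,0,0,0,0,0,0,0.7,0,0,0,0,0,0,0.5,0,0,0,0,0,0,0,0,0,0,0],
)

```text
t: 12.38
tool_pos: [0.4977, -0.2879, 0.0225]
orientation: [-2.178, -2.249, -0.002]
force: [0.1, 0.4, -1.0]
opening: 0.0003
gripper_force: 0.0
```

Call:
apply_moves(
  steps=[0.2,0.05,-0.1,0,0,0,0,0.2,0,0,0,0,0,0,0.2,0,0,0,0,0,0,0.2,0,0,0,0,0,0,0.15,0,0,0,0,0,0,0.15,0,0,0,0,0,0,0.15,0,0,0,0,0,0,0.15,0,0,0,0,0,0,0.15,0,0,0,0,0,0,0.15,0,0,0,0,0,0],
)

```text
t: 13.22
tool_pos: [0.5007, -0.24, 0.0309]
orientation: [-2.181, -2.259, -0.002]
force: [0.9, -5.5, 0.2]
opening: 0.0002
gripper_force: 2.8
```

Call:
apply_moves(
  steps=[0.15,0,0,0,0,0,0,0.2,0,0,0,0,0,0,0.2,0,0,0,0,0,0,0.2,0,0,0,0,0,0,0.2,0,0,0,0,0,0,0.2,0,0,0,0,0,0,0.2,0,0,0,0,0,0],
)

```text
t: 13.8
tool_pos: [0.4992, -0.1995, 0.0309]
orientation: [-2.181, -2.259, -0.002]
force: [-0.2, -6.3, 0.6]
opening: 0.0007
gripper_force: 3.2
```

Call:
apply_moves(
  steps=[0.2,0,0,0,0,0,0,0.2,0,0,0,0,0,0,0.15,0,0,0,0,0,0,0.15,0,0,0,0,0,0,0.1,0,0,0,0,0,0,0.1,0,0,0,0,0,0],
)

```text
t: 14.3
tool_pos: [0.499, -0.1735, 0.0319]
orientation: [2.181, 2.26, 0.002]
force: [-0.2, -8.6, 4.6]
opening: 0.0002
gripper_force: 4.7
```

Call:
apply_moves(
  steps=[-0.4,0,0,0,0,0,0,-0.4,0,0,0,0,0,0,0,0,0,0,0,0,0,0,0,0,0,0,0,0],
)

```text
t: 14.63
tool_pos: [0.4983, -0.1963, 0.03]
orientation: [-2.18, -2.255, -0.003]
force: [0.3, 0.5, -0.6]
opening: 0.0005
gripper_force: 0.0
```

```bash
python3 - <<'E'
from h import *
a=pic("scene","s6");b=pic("top","t6")
s=robot.read_state();print(s["tool_pos"],s["force"])
a=cv2.resize(a[150:350,220:440],None,fx=2.5,fy=2.5,interpolation=2)
cv2.imwrite("pics/c6.png",a[:,:,::-1])
for c in("scene","top"):
    for n in("lead_edge","trail_edge"):
        for k in eyes.place_of(c,n)[:1]: print(n,c,k["xy"],round(k["conf"],2),onz(c,k["xy"],.010))
E
```

```text
[ 0.49824895 -0.19555665  0.02983552] [ 0.51853322  1.70887424 -1.37216618]
lead_edge scene [290.9, 294.4] 0.77 [0.49360486 0.07491258 0.01      ]
trail_edge scene [346.3, 213.9] 0.91 [ 0.50440649 -0.16667427  0.01      ]
lead_edge top [227.9, 243.5] 0.76 [0.49134309 0.06601362 0.01      ]
trail_edge top [322.0, 244.4] 0.78 [ 0.49246617 -0.16261527  0.01      ]
```

View pics/c6.png

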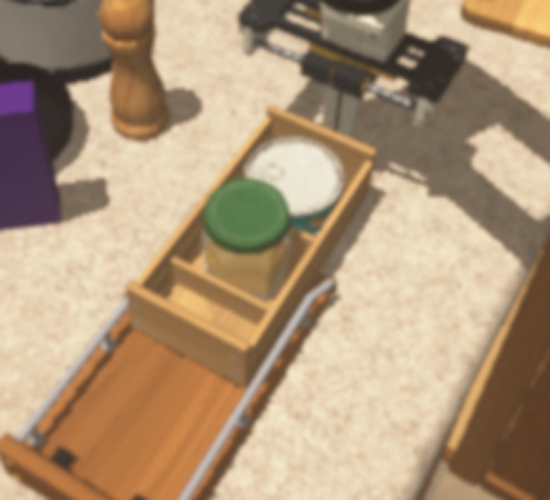

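The crate is straight in the rails, nose in, with the jar upright. I'll push afresh.

Call:
apply_moves(
  steps=[0.2,0,0,0,0,0,0,0.2,0,0,0,0,0,0,0.2,0,0,0,0,0,0,0.1,0,0,0,0,0,0,0.1,0,0,0,0,0,0,0.1,0,0,0,0,0,0],
)

```text
t: 15.43
tool_pos: [0.4977, -0.1681, 0.0304]
orientation: [-2.178, -2.258, -0.003]
force: [-0.4, 1.3, -0.2]
opening: 0.0007
gripper_force: 0.0
```

Call:
apply_moves(
  steps=[0.1,0,0,0,0,0,0,0.1,0,0,0,0,0,0,0.1,0,0,0,0,0,0],
)

```text
t: 15.68
tool_pos: [0.4977, -0.1602, 0.0308]
orientation: [-2.18, -2.259, -0.002]
force: [0.1, -4.1, 0.9]
opening: 0.0002
gripper_force: 2.4
```

Call:
apply_moves(
  steps=[0.1,0,0,0,0,0,0,0.1,0,0,0,0,0,0,0.1,0,0,0,0,0,0],
)

```text
t: 15.93
tool_pos: [0.4972, -0.1506, 0.0306]
orientation: [-2.179, -2.258, -0.003]
force: [0.3, -3.5, -0.3]
opening: 0.0005
gripper_force: 2.1
```

Call:
apply_moves(
  steps=[0.1,0,0,0,0,0,0,0.1,0,0,0,0,0,0],
)

```text
t: 16.1
tool_pos: [0.4965, -0.1442, 0.0302]
orientation: [-2.178, -2.257, -0.003]
force: [-0.6, -3.6, -1.9]
opening: 0.0005
gripper_force: 1.7
```

Call:
apply_moves(
  steps=[-0.3,0,0,0,0,0,0,0,0,-0.05,0,0,0,0,0.2,0,0,0,0,0,0,0.1,0,0,0,0,0,0,0.1,0,0,0,0,0,0,0.1,0,0,0,0,0,0,0.1,0,0,0,0,0,0],
)

```text
t: 16.68
tool_pos: [0.4963, -0.1354, 0.0318]
orientation: [-2.178, -2.258, -0.002]
force: [0.1, -3.8, -2.2]
opening: 0.0004
gripper_force: 1.6
```

Call:
apply_moves(
  steps=[0.1,0,0,0,0,0,0,0.1,0,0,0,0,0,0,0.1,0,0,0,0,0,0],
)

```text
t: 16.93
tool_pos: [0.4961, -0.1263, 0.0319]
orientation: [-2.179, -2.258, -0.003]
force: [0.1, -3.1, -1.8]
opening: 0.0005
gripper_force: 1.6
```

Call:
apply_moves(
  steps=[0.12,0,0,0,0,0,0,0.12,0,0,0,0,0,0,0.12,0,0,0,0,0,0,0.12,0,0,0,0,0,0,0.12,0,0,0,0,0,0],
)

```text
t: 17.35
tool_pos: [0.4955, -0.1083, 0.0321]
orientation: [-2.179, -2.258, -0.003]
force: [0.9, -2.6, -2.0]
opening: 0.0006
gripper_force: 1.6
```

Call:
apply_moves(
  steps=[0.12,0,0,0,0,0,0,0.12,0,0,0,0,0,0,0.12,0,0,0,0,0,0,0.12,0,0,0,0,0,0,0.12,0,0,0,0,0,0],
)

```text
t: 17.77
tool_pos: [0.4948, -0.0903, 0.0322]
orientation: [-2.179, -2.258, -0.003]
force: [1.0, -3.3, -2.7]
opening: 0.0005
gripper_force: 1.6
```

Call:
apply_moves(
  steps=[0.1,0,0,0,0,0,0,0.1,0,0,0,0,0,0,0.1,0,0,0,0,0,0,0.1,0,0,0,0,0,0,0.1,0,0,0,0,0,0,0.1,0,0,0,0,0,0],
)

```text
t: 18.27
tool_pos: [0.4942, -0.0724, 0.0323]
orientation: [-2.179, -2.258, -0.003]
force: [0.0, -3.0, -2.5]
opening: 0.0002
gripper_force: 1.6
```

```bash
python3 - <<'E'
from h import *
a=pic("scene","s7")
s=robot.read_state();print(s["tool_pos"],s["force"])
a=cv2.resize(a[170:370,200:420],None,fx=2.5,fy=2.5,interpolation=2)
cv2.imwrite("pics/c7.png",a[:,:,::-1])
E
```

```text
[ 0.49418154 -0.07186209  0.03222697] [ 0.35323409 -2.46740487 -1.71162806]
```

View pics/c7.png

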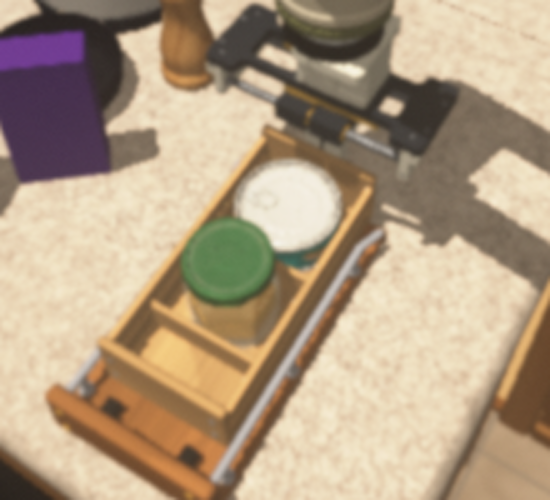

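Crate deep in the bay with the jar upright, nose about 15 mm short of the buffers. I'll let go once, then press on in small steps.

Call:
apply_moves(
  steps=[-0.2,0,0,0,0,0,0,0,0,0,0,0,0,0,0.15,0,0,0,0,0,0,0.07,0,0,0,0,0,0,0.07,0,0,0,0,0,0,0.07,0,0,0,0,0,0],
)

```text
t: 18.82
tool_pos: [0.4941, -0.0681, 0.0323]
orientation: [-2.179, -2.258, -0.002]
force: [-0.5, -3.3, -0.6]
opening: 0.0007
gripper_force: 1.9
```

Call:
apply_moves(
  steps=[0.07,0,0,0,0,0,0,0.07,0,0,0,0,0,0,0,0,0,0,0,0,0],
)

```text
t: 19.07
tool_pos: [0.4938, -0.0633, 0.0322]
orientation: [-2.178, -2.258, -0.003]
force: [-0.2, -1.7, -0.1]
opening: 0.0004
gripper_force: 0.9
```

Call:
apply_moves(
  steps=[0.05,0,0,0,0,0,0,0.05,0,0,0,0,0,0,0,0,0,0,0,0,0],
)

```text
t: 19.32
tool_pos: [0.4936, -0.0603, 0.0322]
orientation: [-2.178, -2.257, -0.003]
force: [0.3, -2.0, -1.9]
opening: 0.0007
gripper_force: 0.9
```

Call:
apply_moves(
  steps=[0.05,0,0,0,0,0,0,0.05,0,0,0,0,0,0,0,0,0,0,0,0,0],
)

```text
t: 19.57
tool_pos: [0.4936, -0.0576, 0.0322]
orientation: [-2.179, -2.258, -0.002]
force: [0.1, -3.6, -2.5]
opening: 0.0005
gripper_force: 1.6
```

Call:
apply_moves(
  steps=[0.05,0,0,0,0,0,0,0.03,0,0,0,0,0,0,0,0,0,0,0,0,0],
)

```text
t: 19.82
tool_pos: [0.4937, -0.056, 0.0323]
orientation: [-2.179, -2.259, -0.001]
force: [0.8, -7.8, -4.0]
opening: 0.0004
gripper_force: 3.5
```

Call:
apply_moves(
  steps=[0.04,0,0,0,0,0,0,0.03,0,0,0,0,0,0,0,0,0,0,0,0,0],
)

```text
t: 20.07
tool_pos: [0.4938, -0.0545, 0.0325]
orientation: [-2.18, -2.259, -0.001]
force: [0.0, -9.3, -3.8]
opening: 0.0003
gripper_force: 5.1
```

Call:
apply_moves(
  steps=[0.05,0,0,0,0,0,0,0.03,0,0,0,0,0,0,0,0,0,0,0,0,0],
)

```text
t: 20.32
tool_pos: [0.4939, -0.0529, 0.0327]
orientation: [-2.181, -2.26, 0.0]
force: [1.4, -13.2, -3.2]
opening: 0.0006
gripper_force: 6.8
```

Call:
apply_moves(
  steps=[0.03,0,0,0,0,0,0,0.02,0,0,0,0,0,0,0,0,0,0,0,0,0],
)

```text
t: 20.57
tool_pos: [0.494, -0.052, 0.0328]
orientation: [-2.182, -2.26, 0.001]
force: [0.4, -16.6, -3.6]
opening: 0.0002
gripper_force: 8.1
```

Call:
apply_moves(
  steps=[0.02,0,0.06,0,0,0,0,0,0,0.06,0,0,0,0,0,0,0.06,0,0,0,0,0,0,0,0,0,0,0],
)

```text
t: 20.9
tool_pos: [0.4939, -0.052, 0.0272]
orientation: [2.182, 2.26, -0.002]
force: [0.8, -18.3, -2.3]
opening: 0.0005
gripper_force: 9.6
```

Call:
apply_moves(
  steps=[0,0,0.06,0,0,0,0,0,0,0.06,0,0,0,0,0,0,0,0,0,0,0],
)

```text
t: 21.15
tool_pos: [0.4949, -0.0521, 0.0251]
orientation: [2.181, 2.259, -0.0]
force: [-1.2, -19.4, 6.6]
opening: 0.0007
gripper_force: 9.8
```

```bash
python3 - <<'E'
from h import *
a=pic("scene","s8");b=pic("top","t8")
s=robot.read_state();print(s["tool_pos"],s["force"])
a=cv2.resize(a[180:360,210:410],None,fx=2.9,fy=2.9,interpolation=2)
cv2.imwrite("pics/c8.png",a[:,:,::-1])
E
```

```text
[ 0.49494588 -0.0520775   0.02514188] [ -2.01252088 -19.47198303   6.85265732]
```

View pics/c8.png

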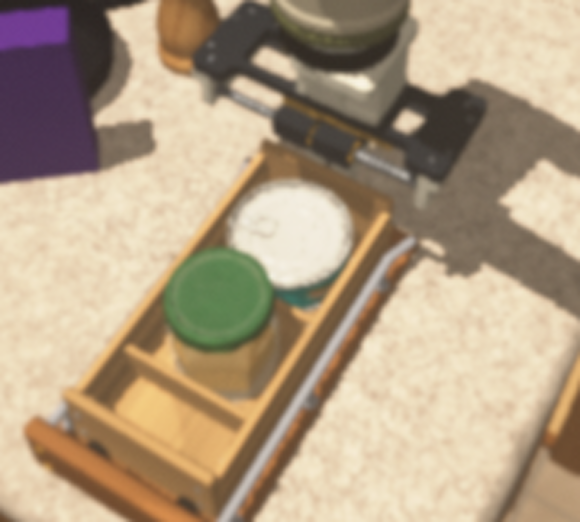

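The crate's nose is against the buffers. The vertical force reversed after about 6 mm of drawing down, which suggests it has dropped. I'll back off a little to test that.

Call:
apply_moves(
  steps=[-0.04,0,0,0,0,0,0,-0.03,0,0,0,0,0,0,0,0,0,0,0,0,0],
)

```text
t: 21.5
tool_pos: [0.4949, -0.0521, 0.0249]
orientation: [-2.181, -2.26, -0.004]
force: [-0.1, -8.4, 5.4]
opening: 0.0005
gripper_force: 4.1
```

Call:
apply_moves(
  steps=[-0.05,0,0,0,0,0,0,0,0,0,0,0,0,0],
)

```text
t: 21.67
tool_pos: [0.4948, -0.0531, 0.0246]
orientation: [-2.181, -2.259, -0.004]
force: [0.5, -6.5, 6.0]
opening: 0.0003
gripper_force: 3.1
```

Call:
apply_moves(
  steps=[-0.05,0,0,0,0,0,0,0,0,0,0,0,0,0],
)

```text
t: 21.83
tool_pos: [0.494, -0.0537, 0.0237]
orientation: [-2.179, -2.258, -0.004]
force: [1.6, -3.1, 1.3]
opening: 0.0008
gripper_force: 1.4
```

Call:
apply_moves(
  steps=[-0.2,0,0,0,0,0,0,-0.6,0,0,0,0,0,0,-0.8,0,0,0,0,0,0,0,0,-0.8,0,0,0,0,0,0,-0.8,0,0,0,0,-0.8,0,-0.8,0,0,0,0,-0.8,0,-0.8,0,0,0,0,-0.8,0,-0.8,0,0,0,0,-0.8,0,-0.5,0,0,0,0,0,0,0,0,0,0,0],
)

```text
t: 22.67
tool_pos: [0.5007, -0.2026, 0.1619]
orientation: [2.182, 2.257, 0.005]
force: [0.9, -0.8, -0.1]
opening: 0.0001
gripper_force: 0.0
```

```bash
python3 - <<'E'
from h import *
np.set_printoptions(precision=4,suppress=True)
a=pic("scene","s9");b=pic("top","t9")
s=robot.read_state();print(s["tool_pos"],s["force"],s["t"])
a=cv2.resize(a[190:360,200:400],None,fx=2.9,fy=2.9,interpolation=2)[:,:580];b=cv2.resize(b[200:290,155:315],None,fx=3.625,fy=3.625,interpolation=2)
o=cv2.vconcat([a[:300],b[:290]])if 0 else cv2.vconcat([a[:310],b[:280]])
cv2.imwrite("pics/c9.png",o[:,:,::-1])
for c in("scene","top"):
    for n,z in(("lead_edge",.008),("trail_edge",.008),("jar",.014),("mug",0),("pepper_mill",0),("tea_box",0)):
        for k in eyes.place_of(c,n)[:1]: print(n,c,k["xy"],round(k["conf"],2),onz(c,k["xy"],z))
E
```

```text
[ 0.4989 -0.1987  0.1577] [0.1394 0.2266 0.4178] 22.7667
lead_edge scene [258.2, 344.3] 0.59 [0.4868 0.1859 0.008 ]
trail_edge scene [309.3, 267.1] 0.73 [0.4982 0.0019 0.008 ]
jar scene [287.5, 301.5] 0.77 [0.489  0.0924 0.014 ]
mug scene [353.1, 131.7] 0.64 [ 0.6506 -0.4663  0.    ]
pepper_mill scene [275.8, 195.3] 0.65 [ 0.6872 -0.1307  0.    ]
tea_box scene [223.4, 234.2] 0.64 [0.7137 0.0312 0.    ]
lead_edge top [185.2, 243.9] 0.96 [0.4889 0.1696 0.008 ]
trail_edge top [274.3, 243.5] 0.96 [ 0.4931 -0.0463  0.008 ]
jar top [218.6, 246.9] 0.63 [0.4826 0.0874 0.014 ]
mug top [445.1, 182.9] 0.73 [ 0.653  -0.4737  0.    ]
pepper_mill top [309.2, 168.6] 0.56 [ 0.6834 -0.1284  0.    ]
tea_box top [247.9, 159.8] 0.79 [0.7032 0.0264 0.    ]
```

View pics/c9.png

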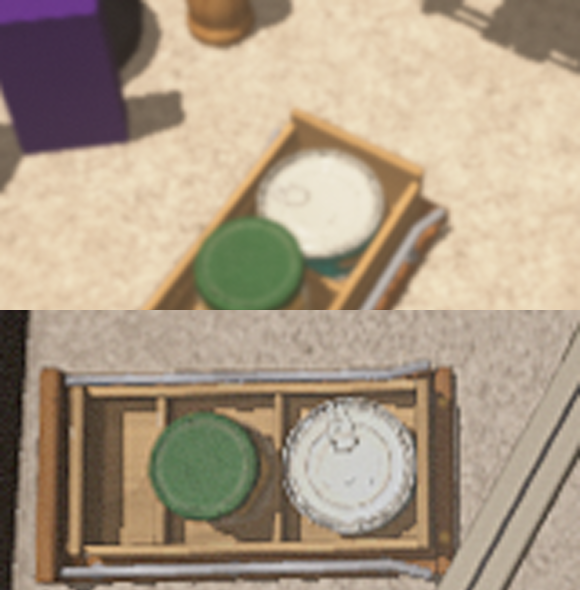

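The top view shows the whole sill outside the crate's near end. The near edge is at y ≈ -0.046, which is the sill's inner face. The jar is standing and the crate is straight and held after release.

```bash
python3 -c "
from plant import robot
print(robot.close_job())"
```

```text
the job is handed in; nothing more can be done
None
```

The crate is in its bay, held between sill and buffers with the jar upright and the mug, mill and tea box in place; the job was handed in at about 23 s, and the push peaked at about 19.5 N.

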